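Draw out the right telescopic brush and hold it ready

ROBOT

A 7-joint arm with a two-finger parallel gripper is mounted at the origin on a cart in front of the work surface, level with it; the furniture and walls round the work are solid. World frame = base frame: x ahead of the robot, y to its left, z up, the work surface at z = 0. Lengths are in mm, angles in degrees, forces in N, time in s.
With the tool pointing down it reaches from about 400 to 925 mm from the base axis. Payload 5.6 kg.
Tool frame: the origin (TCP) lies between the finger pads; the fingertips stand 17 mm ahead of it and the grasp point (between the pads) lies 2 mm behind it (env.tip_reach is the distance from the TCP to the fingertips, in mm); z points along the fingers, y is the line along which they close (so a half turn about z gives the same grasp; the last joint's range is limited). The gripper opens to 85 mm and grips with 20 to 120 N. Pads are 22 mm wide; open, the fingers measure 114 mm over their backs; the gripper's body (76 mm by 85 mm) begins 54 mm behind the grasp point. The pads swing forward as they close: fully open they stand 13 mm farther back than shut.
Start: joints at [73.568, 26.786, -0.665, 91.828, 0.344, 61.387, -3.226], TCP at [156.862, -630.796, 211.79] pointing down, gripper open.
Joint ranges: [-144.91, 144.91], [-17.63, 115.5], [-89.93, 88.59], [15.96, 139.68], [-74.01, 254.01], [8.47, 105.57], [-167.45, 167.45]. Speed limits (degrees/s): [147.25, 147.25, 180, 180, 180, 180, 180].

INTERFACE

Orientations are given as [roll, pitch, yaw] about the fixed x, y, z axes, in that order (R = Rz(yaw) Ry(pitch) Rx(roll)).
In Python, from plant import env gives the robot as it stands. The module is installed in compiled form; this text tells all that it offers.
- The arm moves only by the shell command python3 -m crank 'ROWS' [FORCE]. ROWS is JSON, a list that holds one entry, the list of rows, each a list of 5 numbers: the shift along the tool's x, y, z scaled (see below), then the turn about the tool's z scaled (see below), then the opening, from -1 (shut) to 1 (fully open). A call has 1 to 20 rows; each row is the pose to reach, as a shift and turn from the pose commanded when the call began, along the tool's axes at that moment, turning the shorter way round; what a row does not reach only later rows make up. The controller multiplies each number of a shift by 0.4 m and each number of a turn by 180 degrees. A row lasts 1/8 s, in which the tool goes at most 62.5 mm and 10.7 degrees, less where a joint would pass 70% of its speed; a pose out of reach is approached as far as the arm can. A call with a number of a shift or a turn outside -1 to 1 is refused whole. A call with a gripper value outside its range is refused whole. The fingers move at their own pace and stop on an object; FORCE is the grip in N (left out, the last holds). Time passes only in rows, so rows that repeat a pose let the fingers close. It gives the time, the measured TCP pose, the force, the opening and the grip force at its end, in the units of the state.
- env.read_state(): the state, without advancing time (a new reading comes with each control period).
- env.read_camera(name): name is "side" or "top" or "wrist"; returns a dict with "img" (400x640x3 uint8, red, green, blue), "vertical_fov" (degrees; the focal length in pixels is half the picture's height over the tangent of half this angle, whatever the lens; pixels are square), "cx", "cy" (the principal point, pixels), "rvec" (rotation vector, rad) and "tvec" (3), from world to camera coordinates, as OpenCV has them. Camera axes: x right, y down, z forward; pixel columns grow to the right and rows downward; lengths in mm; the calibration is good to about 2 mm. A picture is of the moment at which its call begins. There is no depth.
- env.hand_in(): hands the job in; it is judged then, once.
Trained networks look in the newest picture that a camera, given by its name, has taken for a name from the list of things; names that differ only in an ending like _2 or _b are one class to them, and where a whole thing is asked for, a point or a joint stands for the part that bears it (a point fixed in the world has none). Each returns a list of dicts, best first, with "score" (0 to 1); they miss things now and then, are a little off and sometimes report something else, mostly with a low value. They report only what shows in the picture. A call takes as long as a camera call. They do not tell look-alikes from the thing itself.
- env.boxes_of(camera, name): "box" ([left, top, width, height] as shares, 0 to 1, of the picture: columns of its width, rows of its height, round what is visible of it).
The state is a dict: "t": time; "q": joint angles; "joint_vel": joint speeds; "effort": joint torques, N m; "ee_pos": TCP position; "tcp_rot": TCP orientation; "ft_force": force on the tool from outside, world axes, zero at the start; "wrist_torque": the same for the moment, N m; "gripper_width": opening from 0.0 (shut) to 1.0 (fully open); "gripper_force": force on a finger pad.
Only numpy, scipy, OpenCV 4.12 (cv2) and the standard library are available. Lean on these libraries where they do the work, as an engineer would, in place of code of your own. Each camera call takes 0.05 s, during which the arm holds its last target. There are 200 camera calls.

TASK

A tall wine glass and a mug wait to be washed, one at either end of the rack with the two telescopic brushes. The glass is the one that needs the long handle: take the brush at its end of the rack, squeeze the orange button in its grip, draw the grip straight out past the first stop to the second stop while the rack still holds the brush, then lift the brush straight up out of the rack and finish still holding it by the grip, fully extended and about 10 cm higher than it lay. Leave the other brush, the glass, the mug, the lemon and the timer as they are.

Things in the scene. Friction and masses are not known exactly. Their poses are not given: they have to be found in the camera images.
- rack: Fixed pale wood rack, 150 x 290 x 92 mm (x, y, z), yawed up to 0.3 rad; origin at the centre of its underside, front = -x (to the robot), left = +y. Two 10 mm cross walls (x = -58 to -48 and 40 to 50 mm), each with two open-topped slots 25 mm wide, floor 64 mm up, at y = +85 (left bay) and -85 mm (right bay). It takes the pull of a brush along -x; a brush lifts straight up out of it.
- tall_glass: Empty stemmed wine glass, clear, 97 x 97 x 223 mm, upright on the worktop, origin at the centre of its foot. Stands close beside the left or the right end of the rack, about 0.22 m in +y or -y of the rack's origin (the side differs from start to start).
- mug: White mug, 82 mm wide, 114 mm with its handle, 97 mm high, upright; origin at the centre of its underside. Stands beside the other end of the rack, likewise.
- blue_brush: Blue telescopic brush, 0.12 kg, level in the left bay (+y); axes as the rack's, bristles to +x, grip to -x. Origin on its long axis, middle of the sleeve (22 mm square, x = -60 to 60 mm), 75 mm above the worktop as it lies. Collars (34 mm square at x = -43, 30 mm at -63 mm) straddle the front wall, 2 mm play each way. Head 32 mm thick, x = 73 to 128 mm. The grip's tube slides out of the sleeve.
- blue_grip (a point): Centre of the blue brush's grey grip, on the long axis, 105 mm in -x of the brush's origin when shut; moves out with it. Grip 72 mm long, 26 x 26 mm; an orange button (24 mm along x, 14 mm high) stands 5 mm proud of its +y side beside this point (31 mm across). Fingers closing along y, centred here, press it flush and hold the grip.
- blue_ext (a joint): How far the grip of the blue brush is drawn out along the brush's -x, m: 0 shut, 0.04 first stop (a click notch only), 0.08 second stop (the end, solid). Locked within about 2 mm at each of the three notches while the button is out; with the button in it slides with about 2 N friction and stays where it is left.
- blue_button (a joint): How far the orange button of the blue brush is pressed, m: 0 out, 0.005 flush with the grip; the lock is free from about 0.0035. Spring, about 6 N when flush; it pops out when let go.
- green_brush: Green telescopic brush, 0.12 kg, level in the right bay (-y); axes as the rack's, bristles to +x, grip to -x. Origin on its long axis, middle of the sleeve (22 mm square, x = -60 to 60 mm), 75 mm above the worktop as it lies. Collars (34 mm square at x = -43, 30 mm at -63 mm) straddle the front wall, 2 mm play each way. Head 32 mm thick, x = 73 to 128 mm. The grip's tube slides out of the sleeve.
- green_grip (a point): Centre of the green brush's grey grip, on the long axis, 105 mm in -x of the brush's origin when shut; moves out with it. Grip 72 mm long, 26 x 26 mm; an orange button (24 mm along x, 14 mm high) stands 5 mm proud of its +y side beside this point (31 mm across). Fingers closing along y, centred here, press it flush and hold the grip.
- green_ext (a joint): How far the grip of the green brush is drawn out along the brush's -x, m: 0 shut, 0.04 first stop (a click notch only), 0.08 second stop (the end, solid). Locked within about 2 mm at each of the three notches while the button is out; with the button in it slides with about 2 N friction and stays where it is left.
- green_button (a joint): How far the orange button of the green brush is pressed, m: 0 out, 0.005 flush with the grip; the lock is free from about 0.0035. Spring, about 6 N when flush; it pops out when let go.
- lemon: Yellow lemon, 78 x 55 x 56 mm, origin at the centre of its underside; a bystander left of the rack.
- timer: Round white and dark kitchen timer, 65 mm wide, 49 mm high, origin at the centre of its underside; a bystander right of the rack.
There are look-alikes about, which are no part of the job. There is more than one size of the tall_glass; the one meant has the size given above. Of the things shaped like the mug, the white one is meant.

How it is judged:
By the outcome, as a careful person would: the job done as asked, in the order asked, and still so for the second after the job is handed in, while the arm keeps its last pose, push and grip.
It also fails if it takes over 38 s, if anything falls off the work surface, if the arm or the gripper's body presses on something with over 40 N, if the wrist force passes 120 N, or if a joint passes its speed limit or range.

## Working session

There is one attempt and no reset: what is moved stays moved. The work goes in short steps, Python scripts to look and compute and a shell command to move; the robot and the scene stay as the last step left them, time stands still between calls to the robot, and variables do not carry over. Pictures are saved under pics/ and viewed, at most 10 in all, crops included, and the job is handed in when it is done.

```bash
mkdir -p pics; cat > h.py <<'E'
import numpy as np, cv2
from plant import env
def K(c):
    f=200/np.tan(np.radians(c["vertical_fov"])/2)
    return np.array([[f,0,c["cx"]],[0,f,c["cy"]],[0,0,1.]])
def ray(c,u,v):
    R=cv2.Rodrigues(np.array(c["rvec"],float))[0]; t=np.array(c["tvec"],float).ravel()
    d=R.T@np.linalg.inv(K(c))@[u,v,1]; return -R.T@t, d/np.linalg.norm(d)
def onz(c,u,v,z):
    o,d=ray(c,u,v); return o+d*(z-o[2])/d[2]
def proj(c,P):
    return cv2.projectPoints(np.array(P,float).reshape(-1,3),np.array(c["rvec"],float),np.array(c["tvec"],float),K(c),None)[0].reshape(-1,2)
def tri(a,b):
    A=np.zeros((3,3));B=np.zeros(3)
    for o,d in (a,b):
        M=np.eye(3)-np.outer(d,d);A+=M;B+=M@o
    return np.linalg.solve(A,B)
E
python3 - <<'E'
from h import *
np.set_printoptions(precision=1,suppress=True)
for n in("top","side"):
    c=env.read_camera(n); cv2.imwrite(f"pics/{n}1.png",c["img"][...,::-1])
    print(n,c["vertical_fov"],c["cx"],c["cy"],ray(c,320,200))
    for k in("rack","tall_glass","mug","blue_brush","blue_grip","green_brush","green_grip","lemon","timer"):
        for b in env.boxes_of(n,k)[:4]:
            x=np.array(b["box"])*[640,400,640,400]; print(k,round(b["score"],2),x, onz(c,x[0]+x[2]/2,x[1]+x[3]/2,75 if 'b' in k else 0))
print(env.read_state())
E
```

```text
top 55.878650681424794 318.1839547891308 201.39742046002564 (array([ 431.2,  -19.5, 1121.3]), array([ 0.1, -0. , -1. ]))
rack 0.59 [257.7 134.  100.8  56.7] [693.2  -0.2  -0. ]
tall_glass 0.97 [168.4 284.9  33.5  23.9] [299.3 360.    0. ]
tall_glass 0.69 [197.2 110.2  52.   50.5] [780.3 258.8   0. ]
mug 0.67 [378.1 189.1  31.2  36.3] [ 552.8 -255.1    0. ]
mug 0.65 [366.3 142.8  44.5  27. ] [ 709.2 -245.3    0. ]
blue_brush 0.6 [264.6 111.   24.1  92.4] [691.6  87.7  75. ]
blue_brush 0.45 [367.2 142.8  40.6  30. ] [ 686.3 -227.    75. ]
blue_grip 0.55 [269.1 126.3  15.2  75. ] [672.6  87.5  75. ]
green_brush 0.77 [330.  111.9  19.9  99.6] [676.6 -91.7  75. ]
green_grip 0.54 [327.3 132.8  14.5  74.9] [667.9 -80.    0. ]
lemon 0.59 [177.7 237.1  23.5  20.6] [441.5 351.7   0. ]
timer 0.85 [438.  211.4  23.5  22.1] [ 505.3 -420.9    0. ]
timer 0.33 [367.7 140.9  40.6  31.7] [ 707.8 -243.6    0. ]
side 57.639635021087365 322.68864171567583 198.2387966148084 (array([ 861.8, -403.6,  948.2]), array([-0.3,  0.3, -0.9]))
rack 0.83 [318.  172.8 107.1 104.7] [687.    4.4   0. ]
rack 0.39 [312.1
[... 540 characters left out ...]
 198.2  79.7  80.1] [685.  -90.1  75. ]
green_grip 0.72 [311.3 198.8  62.2  60.5] [631.6 -59.    0. ]
green_grip 0.52 [356.3 163.1  62.   57. ] [656.5 122.4   0. ]
lemon 0.62 [365.6  97.   16.8  22.2] [429.3 358.6   0. ]
timer 0.93 [203.8 287.   27.4  23.1] [ 510.4 -420.1    0. ]
{'t': 1.0, 'q': array([73.6, 26.8, -0.7, 91.8,  0.3, 61.4, -3.2]), 'joint_vel': array([-0.1,  0. , -0.1,  0.1, -0.1,  0. , -0. ]), 'effort': array([  0. , -53.2,   0. , -25.2,   0. ,   0. ,  -0. ]), 'ee_pos': array([ 156.9, -630.8,  211.8]), 'tcp_rot': array([-180.,    0.,   14.]), 'ft_force': array([-0.1,  0.5,  0.3]), 'wrist_torque': array([ 0.,  0., -0.]), 'gripper_force': 0.0, 'gripper_width': 0.994547199000306}
```

View pics/top1.png

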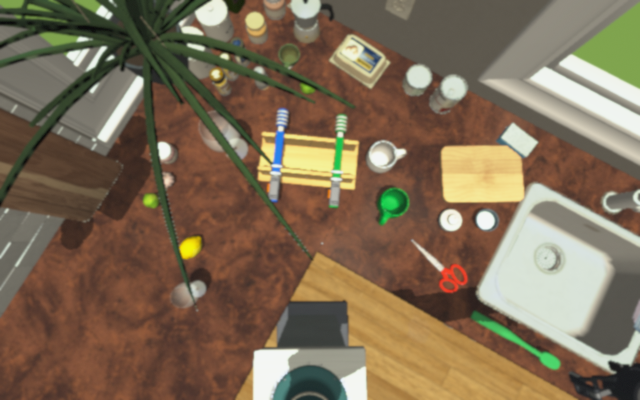

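```bash
python3 - <<'E'
import cv2
a=cv2.imread("pics/side1.png")[50:330,190:490]
cv2.imwrite("pics/side_crop.png",cv2.resize(a,None,fx=2.1,fy=2.1,interpolation=2))
E
```

```text
(no output)
```

View pics/side_crop.png

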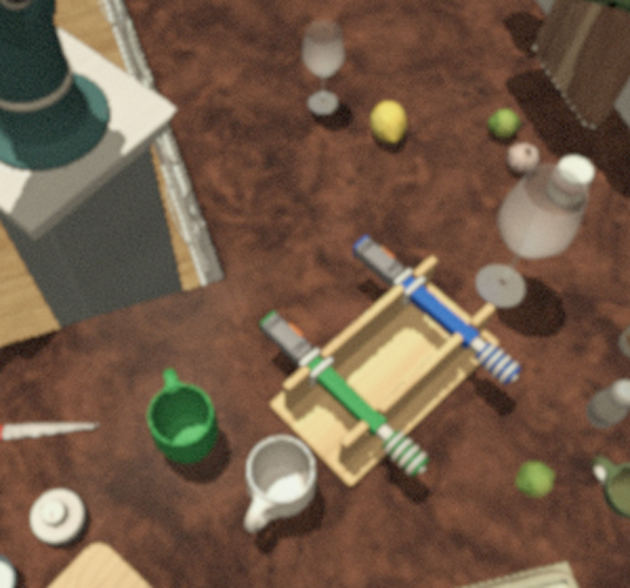

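Candidates for the glass: large one at top (222,132)/side (443,163), beside the rack's left end, and a small one at top (185,293)/side (341,80), away from the rack. The rack-side one fits (size, place), so the blue brush is the job. The mugs: white (380,155) at the right end, green (393,205) is the look-alike. Now an enlarged crop to confirm, plus size checks.

```bash
python3 - <<'E'
from h import *
np.set_printoptions(precision=1,suppress=True)
T=env.read_camera("top");S=env.read_camera("side")
a=cv2.resize(T["img"][95:215,190:300,::-1],None,fx=5,fy=5,interpolation=cv2.INTER_CUBIC)[:600]
b=cv2.resize(S["img"][120:250,350:480,::-1],None,fx=4,fy=4,interpolation=cv2.INTER_CUBIC)
out=np.zeros((600,800,3),np.uint8); out[:480,:440]=cv2.resize(a,(440,480)); out[:360,440:]=cv2.resize(b,(360,360))
cv2.imwrite("pics/crops.png",out)
# rough size of glasses: foot and top of bowl in side
for nm,foot,rim in(("big",(428,186),(464,132)),("small",(343,99),(343,62))):
    F=onz(S,*foot,0); print(nm,F)
    for h in(150,180,223): print(h,proj(S,F+[0,0,h]))
def cent(c,lo,hi,box):
    hsv=cv2.cvtColor(c["img"],cv2.COLOR_RGB2HSV); m=cv2.inRange(hsv,lo,hi); k=np.zeros_like(m); l,t,r,b=box;k[t:b,l:r]=1
    ys,xs=np.nonzero(m*k); P=np.stack([xs,ys],1).astype(float); mu=P.mean(0); u,s,v=np.linalg.svd(P-mu); q=(P-mu)@v[0]; return mu,v[0],len(P),mu+v[0]*q.min(),mu+v[0]*q.max()
for nm,lo,hi,bt,bs in(("blue",(105,120,60),(125,255,255),(262,100,292,206),(355,155,445,240)),("orange",(5,120,150),(18,255,255),(262,165,292,206),(355,155,400,200)),):
    print(nm,cent(T,lo,hi,bt),cent(S,lo,hi,bs))
E
```

```text
big [738.  217.8   0. ]
150 [[442.1 157.5]]
180 [[445.4 150.8]]
223 [[450.5 140.6]]
small [322.6 322.    0. ]
150 [[345.1  64.5]]
180 [[345.6  56.6]]
223 [[346.3  44.7]]
blue (array([278.1, 151. ]), array([-0.1,  1. ]), 251, array([280.6, 125.6]), array([273.1, 201.1])) (array([399.8, 199. ]), array([0.8, 0.6]), 242, array([382.3, 184.8]), array([414.4, 211. ]))
orange (array([274. , 184.4]), array([-1. ,  0.1]), 46, array([290.9, 182.2]), array([262.6, 185.9])) (array([382. , 171.2]), array([1. , 0.2]), 8, array([372.7, 169.1]), array([395.2, 174.4]))
```

View pics/crops.png

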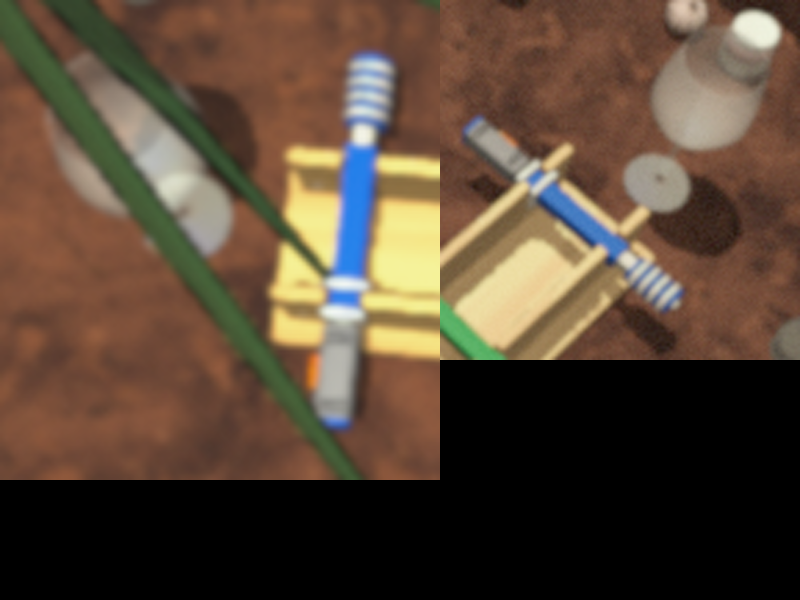

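The big glass stands about 60 mm left of the blue brush, foot at (738,218). Its bowl top is too large for the small glass. The blue grip shows at top (275,188)/side (371,173), with the orange button on its left side.

```bash
python3 - <<'E'
from h import *
from scipy.optimize import least_squares
np.set_printoptions(precision=1,suppress=True)
T=env.read_camera("top");S=env.read_camera("side")
t=lambda u,v:(u/4+190,v/4+95); s=lambda u,v:((u-440)*130/360+350,v*130/360+120)
pts={"tail":(t(335,428),s(474,125)),"tip":(t(372,56),s(675,299)),"col2":(t(346,285),s(543,185)),"col1":(t(342,313),s(530,170))}
for k,(a,b) in pts.items():print(k,tri(ray(T,*a),ray(S,*b)),onz(T,*a,75),onz(S,*b,75))
X={"tip":(128,0),"col2":(-43,17),"col1":(-63,15)}
def P(p):
    c,s_=np.cos(p[3]),np.sin(p[3]);return {k:np.array([p[0]+x*c,p[1]+x*s_,p[2]+h]) for k,(x,h) in X.items()}
def res(p):
    q=P(p);return np.concatenate([np.r_[proj(T,q[k])[0]-pts[k][0],proj(S,q[k])[0]-pts[k][1]] for k in X])
r=least_squares(res,[690,88,75,-.05]);p=r.x;print(p,np.degrees(p[3]),"res",r.fun)
print("grip",p[:2]-105*np.array([np.cos(p[3]),np.sin(p[3])]))
# rack corners check: use front wall top line in top view at z=92
for a in((275,292),(288,152)):print("rack",onz(T,*t(*a),92))
print(proj(T,[p[0]-105*np.cos(p[3]),p[1]-105*np.sin(p[3]),88]))
E
```

```text
tail [566.1  98.1  80.6] [563.6  95.7  75. ] [567.  104.9  75. ]
tip [831.   69.   82.3] [833.7  69.5  75. ] [830.9  73.1  75. ]
col2 [664.5  88.   82.4] [665.5  88.1  75. ] [663.5  93.   75. ]
col1 [644.6  91.1  85.5] [645.3  90.9  75. ] [643.2  98.7  75. ]
[706.6  83.7  71.8  -0.1] -5.328907816508766 res [-0.7  0.3  0.4  1.5 -0.4 -0.5 -0.3 -1.2  0.  -0.3 -1.2  0.1]
grip [602.   93.5]
rack [657.3 135.6  92. ]
rack [757.5 127.2  92. ]
[[274.1 187.7]]
```

```bash
python3 -m crank '[[[0.76,-0.745,0,0,1],[0.76,-0.745,0,0,1],[0.76,-0.745,0,0,1],[0.76,-0.745,0,0,1],[0.76,-0.745,0,0,1],[0.76,-0.745,0,0,1],[0.76,-0.745,0,0,1],[0.76,-0.745,0,0,1]]]' 30
python3 -m crank '[[[0.76,-0.745,0,0.107,1],[0.76,-0.745,0,0.107,1],[0.76,-0.745,0,0.107,1],[0.76,-0.745,0,0.107,1],[0.76,-0.745,0,0.107,1],[0.76,-0.745,0,0.107,1],[0.76,-0.745,0,0.107,1],[0.76,-0.745,0,0.107,1],[0.76,-0.745,0,0.107,1],[0.76,-0.745,0,0.107,1]]]'
python3 - <<'E'
from h import *
np.set_printoptions(precision=2,suppress=True)
print(env.read_state())
c=env.read_camera("wrist");cv2.imwrite("pics/w1.png",c["img"][...,::-1])
print(ray(c,320,200),proj(c,[[602,94,88],[566,97,75],[644,90,90]]))
for k in("blue_grip","blue_brush"):
    for b in env.boxes_of("wrist",k)[:2]:print(k,b["score"],np.array(b["box"])*[640,400,640,400])
E
```

```text
t: 2.2
ee_pos: [382.2, -264.7, 212.2]
tcp_rot: [-180.0, -0.1, 14.4]
ft_force: [0.2, -0.4, -0.2]
gripper_width: 0.999
gripper_force: 0.0
t: 3.45
ee_pos: [602.8, 91.6, 211.6]
tcp_rot: [179.9, 0.0, -5.5]
ft_force: [-0.5, -1.3, -0.3]
gripper_width: 0.997
gripper_force: 0.0
{'t': 3.45, 'q': array([   5.52,   25.13,  -22.92,   96.54,   11.03,   60.6 , -116.37]), 'joint_vel': array([ 0.2 , -0.32, -0.32,  0.01, -0.13,  0.05, -0.1 ]), 'effort': array([ -0.74, -48.58,  -4.94, -24.6 ,  -0.02,  -0.02,   0.01]), 'ee_pos': array([602.77,  91.57, 211.58]), 'tcp_rot': array([179.91,   0.02,  -5.47]), 'ft_force': array([-0.48, -1.31, -0.27]), 'wrist_torque': array([ 0.04,  0.03, -0.01]), 'gripper_force': 0.0, 'gripper_width': 0.9972950377560411}
(array([674.42,  85.21, 373.05]), array([-0.29,  0.04, -0.96])) [[320.41 185.84]
 [320.99 217.11]
 [320.29 140.95]]
blue_grip 0.58 [303.1  143.52  30.59  79.  ]
blue_brush 0.81 [301.82   0.    41.02 220.32]
```

View pics/w1.png

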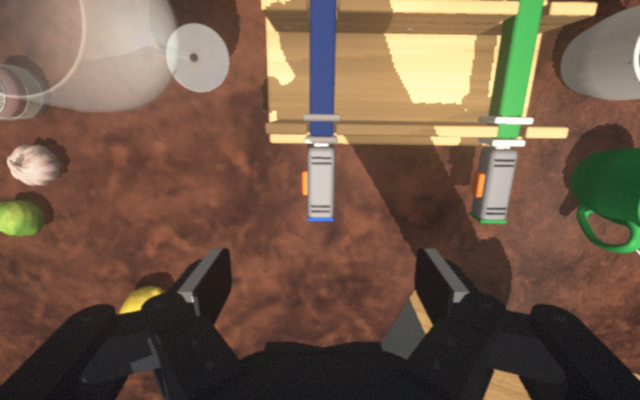

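```bash
python3 - <<'E'
from h import *
np.set_printoptions(precision=1,suppress=True)
c=env.read_camera("wrist");T=env.read_camera("top")
for u,v,z in((320.5,146,88),(320.5,219,88),(320,182.5,88),(304.5,183,75),(322,60,86),(321,118,92),(321,140,90)):print((u,v),onz(c,u,v,z))
a=onz(c,270,125,92);b=onz(c,560,128,92);print("front wall",a,b,np.degrees(np.arctan2(-(a-b)[0],(a-b)[1])))
t=(T["cx"],T["cy"])
# height check: grip tail and button wrist vs top
for w,tp in(((320.5,220),(273.9,202)),((320.5,142),(275.5,173.3)),((321,118),(276.6,166.2))):print("tri",tri(ray(c,*w),ray(T,*tp)))
E
```

```text
(320.5, 146) [639.4  91.3  88. ]
(320.5, 219) [568.9  98.1  88. ]
(320, 182.5) [605.4  95.   88. ]
(304.5, 183) [603.2 110.7  75. ]
(322, 60) [711.6  83.   86. ]
(321, 118) [664.2  88.4  92. ]
(321, 140) [645.   90.3  90. ]
front wall [662.5 133.8  92. ] [ 635.7 -121.3   92. ] -5.990040541821367
tri [563.4  97.   75.1]
tri [642.9  90.4  85.4]
tri [664.   87.8  80.9]
```

The wrist view shows the blue grip centred at (320,183) with its button at (305,183); the position agrees with the two-view estimate (604,95,75). Descending part way with a small correction.

```bash
python3 -m crank '[[[0.002,-0.004,0.1,0.001,1],[0.002,-0.004,0.2,0.001,1],[0.002,-0.004,0.2,0.001,1],[0.002,-0.004,0.2,0.001,1]]]' 60
python3 - <<'E'
from h import *
c=env.read_camera("wrist")
print(env.read_state()["ee_pos"],env.read_state()["tcp_rot"])
cv2.imwrite("pics/w2.png",c["img"][...,::-1])
print(proj(c,[[604,94.7,88],[568,98,88],[603,111,75]]))
E
```

```text
t: 4.2
ee_pos: [605.0, 96.0, 133.3]
tcp_rot: [-180.0, -0.1, -5.5]
ft_force: [0.5, 0.5, 0.1]
gripper_width: 0.998
gripper_force: 0.0
[605.35258465  96.09001409 133.78511779] [-1.79952422e+02 -1.74061122e-01 -5.48306167e+00]
[[325.18610053 213.40682549]
 [325.27063139 259.90410831]
 [303.41219583 210.85811431]]
```

View pics/w2.png

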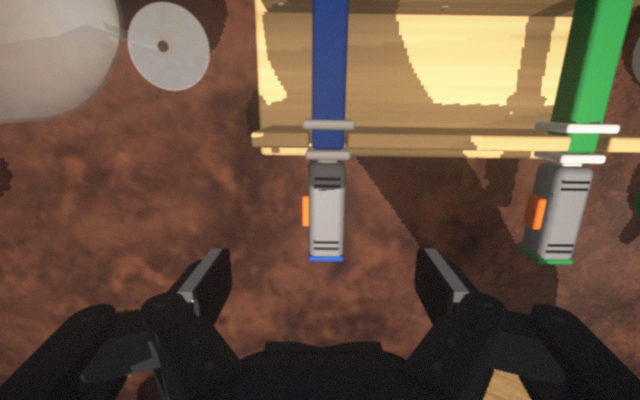

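The grip is at (326,212), button at (306,211), within 2 mm of the prediction. Descending and closing.

```bash
python3 -m crank '[[[0,0.003,0.08,-0.001,1],[0,0.003,0.15,0,1],[0,0.003,0.15,0,1],[0,0.003,0.15,0,1],[0,0.003,0.15,0,-1],[0,0.003,0.15,0,-1],[0,0.003,0.15,0,-1],[0,0.003,0.15,0,-1],[0,0.003,0.15,0,-1],[0,0.003,0.15,0,-1],[0,0.003,0.15,0,-1]]]' 60
python3 -c "
from plant import env;s=env.read_state();print(s['ee_pos'],s['ft_force'],s['gripper_width']*85)"
```

```text
t: 5.62
ee_pos: [603.9, 94.7, 71.7]
tcp_rot: [180.0, 0.0, -5.5]
ft_force: [-0.1, 0.1, -0.9]
gripper_width: -0.002
gripper_force: 0.0
[603.85932051  94.65781161  71.68273951] [-0.13710225  0.11795753 -0.93183017] -0.17102236506071544
```

```bash
python3 - <<'E'
from h import *
c=env.read_camera("wrist");s=env.read_camera("side")
o=np.zeros((600,800,3),np.uint8);o[:400,:640]=c["img"][...,::-1]
o[400:600,:320]=cv2.resize(s["img"][140:240,320:480,::-1],(320,200))
cv2.imwrite("pics/w3.png",o)
E
```

```text
(no output)
```

View pics/w3.png

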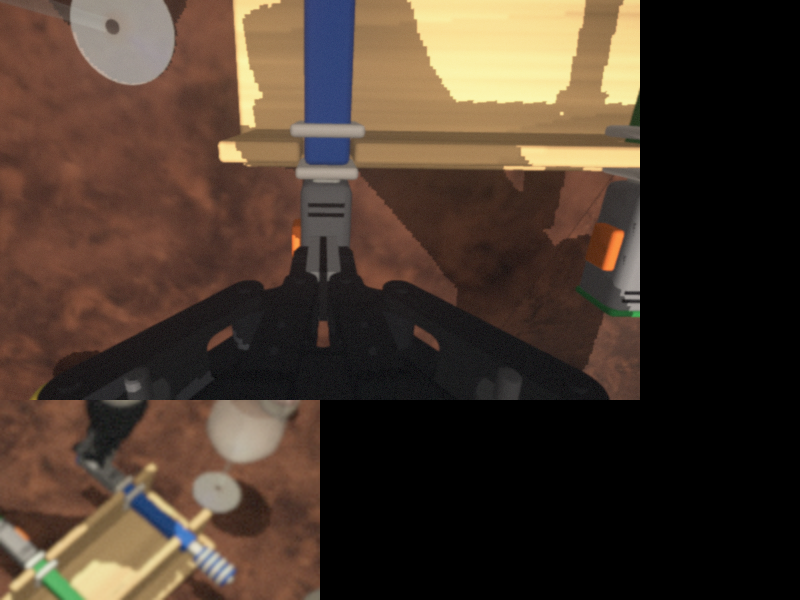

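```bash
python3 - <<'E'
from h import *
np.set_printoptions(precision=1,suppress=True)
c=env.read_camera("wrist");s=env.read_camera("side");p=env.read_state()["ee_pos"];print(p,ray(c,320,200))
print("tip,tcp,+30,+54",proj(c,[p-[0,0,17],p,p+[0,0,30],p+[0,0,54]]))
print("side",proj(s,[p-[0,0,17],p,p+[0,0,30],p+[0,0,54]]))
print("grip ctr/top/tail/front", proj(c,[[604,94.7,75],[604,94.7,88],[568,98,88],[639,91,88]]))
a=s["img"][150:200,355:405,::-1]
cv2.imwrite("pics/s4.png",np.hstack([cv2.resize(a,(500,500),interpolation=2)]))
E
```

```text
[603.9  94.6  71.7] (array([675.4,  88. , 233.2]), array([-0.3,  0. , -1. ]))
tip,tcp,+30,+54 [[323.3 227.3]
 [323.3 238.6]
 [323.4 264.8]
 [323.5 294.6]]
side [[369.6 178.3]
 [370.2 175.2]
 [371.4 169.4]
 [372.4 164.6]]
grip ctr/top/tail/front [[323.1 240.9]
 [323.1 251.5]
 [323.4 311.9]
 [323.9 184.8]]
```

View pics/s4.png

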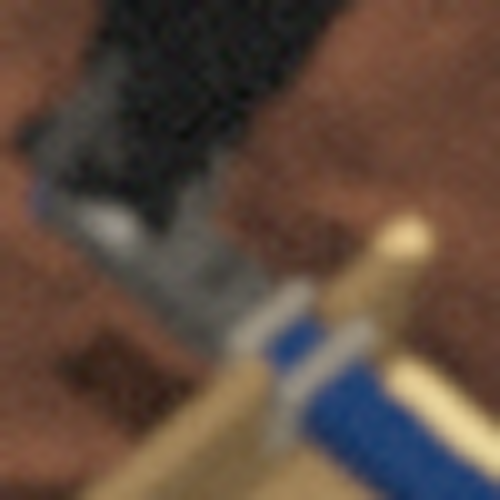

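```bash
python3 - <<'E'
from h import *
print(env.tip_reach,env.read_state()["gripper_width"],env.read_state()["gripper_force"])
a=cv2.imread("pics/w3.png")[170:350,230:430]
a=cv2.convertScaleAbs(a,alpha=1.6,beta=30)
cv2.imwrite("pics/z5.png",cv2.resize(a,None,fx=3.3,fy=3.3,interpolation=2))
E
```

```text
17.0 0.00306618862115567 0.0
```

View pics/z5.png

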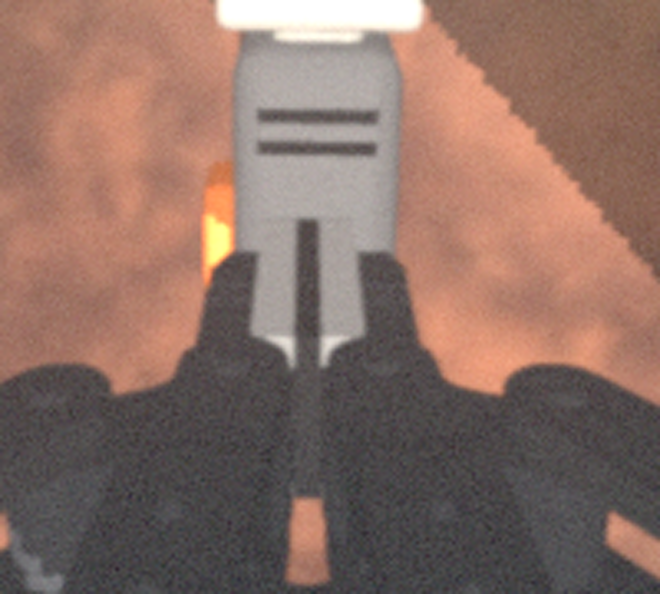

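```bash
python3 - <<'E'
from h import *
np.set_printoptions(precision=1,suppress=True)
c=env.read_camera("wrist");p=env.read_state()["ee_pos"]
y=np.radians(-5.5);X=np.array([np.cos(y),np.sin(y),0]);Y=np.array([-np.sin(y),np.cos(y),0]);Z=np.array([0,0,1.])
print("f",K(c)[0,0])
for z in(-17,-4,10,20,30,40):
    print(z,"open +11/-11:",proj(c,[p+11*X+42.5*Y+z*Z,p+11*X-42.5*Y+z*Z,p-11*X+42.5*Y+z*Z,p-11*X-42.5*Y+z*Z]).ravel(),"shut",proj(c,[p+11*X+z*Z,p+z*Z,p-11*X+z*Z])[:,1])
g=cv2.cvtColor(cv2.imread("pics/w2.png"),cv2.COLOR_BGR2GRAY)
for r in(244,248,252,258,266,276,290):print(r,g[r,170:250:4],g[r,400:480:4])
E
```

```text
f 311.477486668622
-17 open +11/-11: [253.  210.3 393.6 210.4 255.2 243.7 391.3 243.8] shut [210.4 227.3 243.7]
-4 open +11/-11: [248.1 217.7 398.6 217.9 250.6 253.1 396.  253.3] shut [217.8 235.8 253.2]
10 open +11/-11: [241.9 227.  404.8 227.2 244.8 264.9 401.8 265. ] shut [227.1 246.4 265. ]
20 open +11/-11: [236.8 234.6 410.  234.8 240.1 274.5 406.5 274.7] shut [234.7 255.  274.6]
30 open +11/-11: [231.  243.3 415.8 243.5 234.8 285.4 411.9 285.5] shut [243.4 264.8 285.4]
40 open +11/-11: [224.5 253.2 422.5 253.4 228.7 297.7 418.  297.9] shut [253.3 276.  297.8]
244 [75 76 76 79 72 68 68 66 70 68 61 65 60 64 59 65 55 62 69 70] [75 61 63 61 64 36 43 43 44 48 49 52 38 39 34 36 34 32 29 33]
248 [81 82 84 76 70 64 68 69 64 60 67 72 72 57 39 63 67 67 72 69] [73 69 70 67 65 30 53 63 68 50 46 49 42 43 38 34 33 35 28 35]
252 [74 78 76 79 72 65 66 73 66 58 84 84 78 29 29 60 78 78 74 71] [78 73 71 71 62 29 25 77 85 86 37 41 42 44 37 34 35 34 34 36]
258 [66 67 67 75 75 68 62 69 78 85 83 80 28 27 26 66 80 72 71 62] [83 80 77 74 50 29 25 31 83 83 83 41 37 37 40 35 37 39 40 35]
266 [71 61 67 69 64 33 27 81 84 85 52 33 21 23 30 42 63 65 66 65] [82 87 73 78 34 25 25 31 23 54 82 84 74 25 32 43 44 44 47 41]
276 [75 72 69 34 33 78 81 86 70 15 26 28 18 27 27 32 69 66 71 67] [85 80 80 80 28 21 20 17 22 23 32 73 84 84 77 25 31 50 51 48]
290 [32 33 61 87 86 83 35 27 21 17 29 25 28 25 25 47 73 72 75 74] [88 83 82 81 36 23 27 24 13 22 14 10 20 39 87 83 82 54 25 28]
```

The fingers shut with nothing in them. In the wrist view the finger tips appear about 36 mm higher than the reported TCP implies, both by row and by gap width. They closed just above the grip at about z=92, without contact. I'll open, go 35 mm lower (still clear of the table on either reading), and close again.

```bash
python3 -m crank '[[[0,0,0,0,1],[0,0,0,0,1],[0,0,0,0,1],[0,0,0,0,1],[0,0,0,0,1],[0,0,0.045,0,1],[0,0,0.088,0,1],[0,0,0.088,0,1],[0,0,0.088,0,1]]]' 60
python3 -m crank '[[[0,0,0,0,-1],[0,0,0,0,-1],[0,0,0,0,-1],[0,0,0,0,-1],[0,0,0,0,-1],[0,0,0,0,-1],[0,0,0,0,-1]]]' 60
```

```text
t: 7.0
ee_pos: [603.8, 94.8, 36.2]
tcp_rot: [-180.0, 0.0, -5.5]
ft_force: [-1.1, 0.8, 0.4]
gripper_width: 0.997
gripper_force: 0.0
t: 7.88
ee_pos: [604.0, 94.4, 36.9]
tcp_rot: [180.0, -0.0, -5.5]
ft_force: [-1.2, -2.0, 4.9]
gripper_width: 0.293
gripper_force: 63.0
```

Gripped at about 25 mm opening, so the button is flush. Drawing out along the brush axis.

```bash
python3 -m crank '[[[-0.01,0,0,0,-1],[-0.03,0,0,0,-1],[-0.05,0,0,0,-1],[-0.07,0,0,0,-1],[-0.09,0,0,0,-1],[-0.11,0,0,0,-1],[-0.13,0,0,0,-1],[-0.15,0,0,0,-1],[-0.17,0,0,0,-1],[-0.185,0,0,0,-1],[-0.195,0,0,0,-1],[-0.195,0,0,0,-1],[-0.195,0,0,0,-1]]]' 60
```

```text
t: 9.5
ee_pos: [525.2, 102.2, 36.3]
tcp_rot: [180.0, 0.1, -5.4]
ft_force: [-3.2, 0.2, 3.7]
gripper_width: 0.298
gripper_force: 62.7
```

```bash
python3 -m crank '[[[-0.005,0,0,0,-1],[-0.005,0,0,0,-1],[-0.005,0,0,0,-1]]]'; python3 -m crank '[[[-0.005,0,0,0,-1],[-0.005,0,0,0,-1],[-0.005,0,0,0,-1]]]'
python3 -m crank '[[[-0.005,0,0,0,-1],[-0.005,0,0,0,-1],[-0.005,0,0,0,-1]]]'
python3 - <<'E'
from h import *
c=env.read_camera("wrist");s=env.read_camera("side")
a=cv2.resize(s["img"][130:250,320:450,::-1],(433,400),interpolation=2)
o=np.zeros((600,800,3),np.uint8);o[:400,:367]=c["img"][:,130:497,::-1];o[:400,367:]=a
cv2.imwrite("pics/p6.png",o[:400])
print(env.read_state()["ft_force"])
E
```

```text
t: 9.88
ee_pos: [524.2, 102.0, 36.4]
tcp_rot: [180.0, 0.0, -5.5]
ft_force: [0.7, -0.3, 1.4]
gripper_width: 0.296
gripper_force: 62.3
t: 10.25
ee_pos: [522.4, 102.3, 36.6]
tcp_rot: [180.0, -0.0, -5.5]
ft_force: [2.1, -0.4, 1.3]
gripper_width: 0.291
gripper_force: 62.3
t: 10.62
ee_pos: [522.4, 102.5, 36.9]
tcp_rot: [-179.9, -0.2, -5.5]
ft_force: [8.1, -1.4, -1.5]
gripper_width: 0.293
gripper_force: 61.9
[ 7.75695776 -0.55814077 -2.5958821 ]
```

View pics/p6.png

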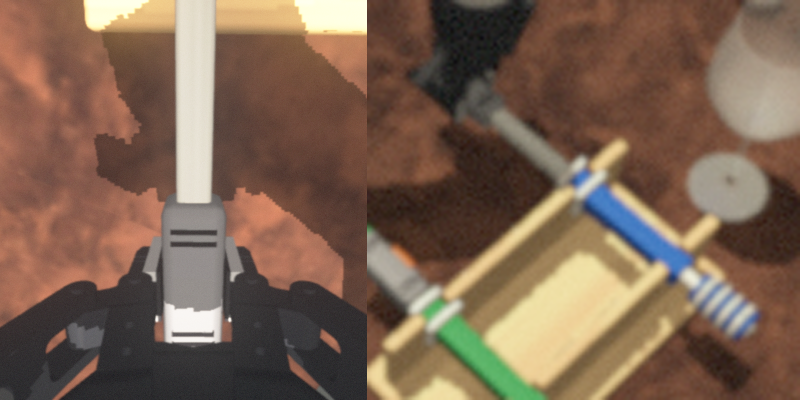

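The pictures show the tube drawn out (wrist col 195, rows 0–200) and the collars still seated on the front wall at side crop (585,180). TCP travelled about 82 mm (80 + play), and the force rose to 8 N, so it is at the solid stop. Relaxing the pull slightly, then lifting straight up.

```bash
python3 -m crank '[[[0.008,0,0,0,-1],[0.008,0,0,0,-1],[0.008,0,-0.02,0,-1],[0.008,0,-0.04,0,-1],[0.008,0,-0.06,0,-1],[0.008,0,-0.08,0,-1],[0.008,0,-0.1,0,-1],[0.008,0,-0.12,0,-1],[0.008,0,-0.14,0,-1],[0.008,0,-0.16,0,-1],[0.008,0,-0.18,0,-1],[0.008,0,-0.2,0,-1],[0.008,0,-0.22,0,-1],[0.008,0,-0.24,0,-1],[0.008,0,-0.253,0,-1],[0.008,0,-0.253,0,-1],[0.008,0,-0.253,0,-1],[0.008,0,-0.253,0,-1]]]' 90
python3 - <<'E'
from h import *
c=env.read_camera("wrist");s=env.read_camera("side")
a=cv2.resize(s["img"][130:250,320:450,::-1],(433,400),interpolation=2)
o=np.zeros((400,800,3),np.uint8);o[:,:367]=c["img"][:,130:497,::-1];o[:,367:]=a
cv2.imwrite("pics/p7.png",o)
y=np.radians(-5.6);X=np.array([np.cos(y),np.sin(y),0]);p=env.read_state()["ee_pos"];g=np.r_[p[:2],175]
P=[g+X*(185+k) for k in(128,-43,-63)]
print(proj(c,P),proj(s,P),proj(s,P)*0+((proj(s,P)-[320,130])*3.33+[367,0]))
E
```

```text
t: 12.98
ee_pos: [523.2, 102.3, 137.4]
tcp_rot: [180.0, 0.0, -5.5]
ft_force: [-0.1, 0.2, -1.4]
gripper_width: 0.291
gripper_force: 91.3
[[  329.16607955 -1428.66291002]
 [  324.63588585  -124.3026066 ]
 [  324.37782257   -49.99949241]] [[447.25452243 212.31865438]
 [392.47263124 168.3639998 ]
 [386.52388752 163.59098138]] [[790.75755968 274.12111909]
 [608.33386203 127.75211933]
 [588.52454543 111.857968  ]]
```

View pics/p7.png

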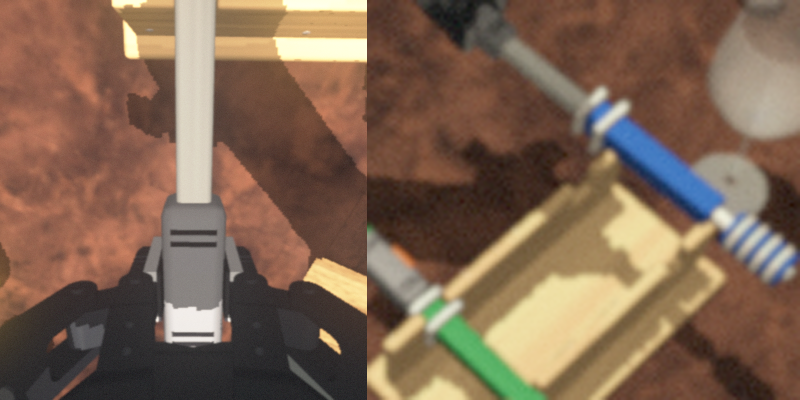

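The brush is out of the rack and level. Its collars at crop (610,120) and tip at (795,270) match the prediction for full extension and a 100 mm lift. The glass, green brush and rack look undisturbed.

```bash
python3 -c "
from plant import env;print(env.hand_in())"
```

```text
the job is handed in; nothing more can be done
None
```

I handed the job in with the blue brush (the one at the tall glass's end) drawn to its second stop, lifted about 100 mm straight up out of the rack and still held by the grip. The first close missed the grip and touched nothing, so I went 35 mm lower to grasp it. I noticed no disturbance to the other things, but didn't check each one at the end.

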